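# Clip the thermometer onto the chocolate pan

## Task

The thermometer's self-closing cross-lock clip is clamped on its stand. Squeeze the clip's two black pads so its jaws open, lift it off without dragging the stand, lower the open jaws over the middle of the steel pan's near wall with the stem inside the pan, and press down gently, by feel, until the clip's sprung foot is well pushed in by the rim. Then let go so that the clip grips the wall by itself, upright, and leave the other things alone.

Things in the scene. Friction and masses are not known exactly. Their poses are not given: they have to be found in the camera images.
- clip: Cross-lock thermometer clip, 90 g. From a hinge on top (highest point 73 mm above the origin) two sprung steel arms bow out to two black squeeze pads, cross, and end in two flat jaws. Squeezing the pads opens the jaws; let go and they spring shut. Origin: in the crotch, where a wall's rim lies when the foot is fully in. z up; x: squeeze and jaw direction, the stem's side +x; y: along the wall.
- clip_grip (a point): Centre between the black squeeze pads, 40 mm above the clip's origin, axes as the clip's. Pads 20 mm wide (y), 22 mm high, 34 mm apart over their outer faces on a 5 mm wall, 26 mm at the opening stop. Squeezing takes 13 N to start, 18 N at the stop; 40 N of grip is ample.
- clip_jaws (a point): Centre between the two jaws, 20 mm below the clip's origin, axes as the clip's. Each jaw is 22 mm wide (y), 20 mm high (10 to 30 mm below the origin), 4 mm thick.
- clip_dial (a point): Centre of the round dial (32 mm across, 10 mm high), at x +12, y +40, z +11 mm from the clip's origin; it is fixed to the clip and carries the stem.
- stem_tip (a point): Lower end of the thermometer's steel stem (4 mm thick), fixed to the clip at x +14, y +40, z -60 mm from its origin.
- clip_arm_p (a joint): Opening angle of each of the clip's two coupled arms (rad): 0 when the jaws hold a 5 mm wall, -0.03 shut on nothing, 0.14 at the stop, where each jaw stands about 11 to 13 mm clear of a centred wall's face.
- foot (a joint): How far the clip's white sprung foot (8 x 9 mm, in the crotch) is pushed in (m): 0 fully out, its lower face 10 mm below the clip's origin; 0.010 fully in, level with the origin. 1 N starts it, 3 N pushes it fully in, then it is rigid. Past half way it counts as well pushed in.
- stand: Loose steel stand, 0.8 kg: base 75 x 85 x 10 mm with an upright plate 5 mm thick (x), 50 mm wide (y), top edge 85 mm above the table. The clip starts clamped on the plate, turned as the stand, its origin 97 mm above the table; unless its jaws are opened the stand comes along. Origin: centre of the underside, z up.
- warmer: Fixed black chocolate warmer, 200 (x) by 240 (y) by 85 mm high, origin at the centre of its underside, z up, front with a knob to -x (the robot's side). In it, centred, sits an empty steel pan, 150 (x) by 180 (y) mm outside, walls 5 mm thick, 110 mm deep. It moves only if pressed with more than about 20 N. With the clip's x along this +x the stem is inside the pan.
- pan_wall (a point): Point on the warmer's frame directly below the middle of the pan's near wall, at table height, on the wall's mid-plane; axes as the warmer's, the wall runs along y. The rim lies somewhere between 130 and 150 mm above this point: it differs from run to run and is not measured, so feel for it. Press the clip on it with less than 15 N.
- jar: Loose glass jar with steel lid, 72 mm across, 110 mm high; origin under its centre. A bystander.
- nozzle: Loose steel piping nozzle, a cone 28 mm across, 42 mm high; origin under its centre. A bystander.
- cutter: Loose steel cutter ring, 60 mm across, 35 mm high; origin under its centre. A bystander.
Not all that is in view belongs to the job. What is shaped like the stand but blue or pink is not meant.

How it is judged:
By the outcome, as a careful person would: the job done as asked, in the order asked, and still so for the second after the job is handed in, with the robot touching nothing.
It also fails if it takes over 54 s, if anything falls off the work surface, if the arm or the gripper's body presses on something with over 40 N, if the wrist force passes 120 N, or if a joint passes its speed limit or range.

## Robot

A 7-joint arm with a two-finger parallel gripper is mounted at the origin on the work surface. World frame = base frame: x ahead of the robot, y to its left, z up, the work surface at z = 0. Lengths are in m, angles in degrees, forces in N, time in s.
With the tool pointing down it reaches from about 0.425 to 0.875 m from the base axis. Payload 8.4 kg.
Tool frame: the origin (TCP) lies midway between the tips of the shut fingers; the grasp point (between the pads) lies 19 mm behind it; z points along the fingers, y is the direction in which the jaws open and shut (so a half turn about z gives the same grasp; the last joint's range is limited). The gripper opens to 87 mm and grips with 3 to 60 N. Pads are 19 mm wide; open, the fingers measure 117 mm over their backs; the gripper's body (75 mm by 190 mm) begins 51 mm behind the grasp point.
Start: joints at [71.494, 19.091, 2.286, 83.961, -0.768, 76.965, -3.352], TCP at [0.144, -0.634, 0.223] pointing down, gripper open.
Joint ranges: [-147.57, 147.57], [-21.85, 119.76], [-74.77, 79.35], [14.55, 137.4], [-85.83, 265.84], [4.83, 119.75], [-152.11, 152.11]. Speed limits (degrees/s): [127.2, 127.2, 159.86, 159.86, 180, 180, 180].

## Interface

Orientations are given as a 3x3 rotation matrix whose columns are the frame's x, y, z axes.
In Python, from station import ctrl, cams gives the robot as it stands. The module is installed in compiled form; this text tells all that it offers.
- The arm moves only by the shell command python3 -m jog 'ROWS' [FORCE]. ROWS is JSON, a list of rows, each an object with "travel": the shift along the world's x, y, z in mm, a list of three; "rotation": the turn, a rotation vector about the world's x, y, z in rad, a list of three; "claw": the opening, from 0 (shut) to 1 (fully open). In form: [{"travel": [x, y, z], "rotation": [rx, ry, rz], "claw": claw}, ...]. A call has 1 to 5 rows; each row is the pose to reach, as a shift and turn from the pose commanded when the call began; what a row does not reach only later rows make up. A row lasts 1/12 s, in which the tool goes at most 41.7 mm and 7.16 degrees, less where a joint would pass 70% of its speed; a pose out of reach is approached as far as the arm can. A call with a gripper value outside its range is refused whole. The fingers move at their own pace and stop on an object; FORCE is the grip in N (left out, the last holds). Time passes only in rows, so rows that repeat a pose let the fingers close. It gives the time, the measured TCP pose, the force and the opening at its end, in the units of the state.
- ctrl.state(): the state, without advancing time (a new reading comes with each control period).
- cams.camera(name): name is "scene" or "side" or "wrist"; returns (picture, depth): 384x512x3 uint8, red, green, blue; 384x512 float32, m along the optical axis (not along the pixel's ray), 0 where there is no reading.
- cams.calibration(name): a dict with "K" (3x3 intrinsics, pixels), "distortion" ([k1, k2, p1, p2, k3] as OpenCV has them; the pictures are not rectified), "R" (3x3) and "t" (3): a world point X has camera coordinates R X + t. Camera axes: x right, y down, z forward; pixel columns grow to the right and rows downward; lengths in m; the calibration is good to about 2 mm. A picture is of the moment at which its call begins: read the wrist's pose just before it. calibration takes no time and is no camera call; for the wrist camera it gives the pose at the moment of the call.
- ctrl.finish_job(): hands the job in, once; it reports no verdict.
The state is a dict: "time": time; "joints": joint angles; "dq": joint speeds; "tau": joint torques, N m; "position": TCP position; "ee_rot": TCP orientation; "ft_force": force on the tool from outside, world axes, zero at the start; "ft_torque": the same for the moment, N m; "opening": opening from 0.0 (shut) to 1.0 (fully open).
Only numpy, scipy, OpenCV 4.12 (cv2) and the standard library are available. Lean on these libraries where they do the work, as an engineer would, in place of code of your own. Each camera call takes 0.05 s, during which the arm holds its last target.

## Working session

There is one attempt and no reset: what is moved stays moved. The work goes in short steps, Python scripts to look and compute and a shell command to move; the robot and the scene stay as the last step left them, time stands still between calls to the robot, and variables do not carry over. Pictures are saved under pics/ and viewed, and the job is handed in when it is done.

```bash
mkdir -p pics; python3 - <<'E'
from station import ctrl,cams
import cv2,numpy as np
s=ctrl.state();print({k:np.round(v,4).tolist() for k,v in s.items()})
for n in ["scene","side","wrist"]:
    c=cams.calibration(n);p,d=cams.camera(n)
    cv2.imwrite(f"pics/{n}0.png",p[:,:,::-1]);np.savez(f"pics/{n}0.npz",p=p,d=d,**{k:np.array(v) for k,v in c.items()})
    print(n,np.round(c["K"],1).tolist(),np.round(c["R"],3).tolist(),np.round(c["t"],3),c["distortion"])
E
```

```text
{'time': 0.0, 'joints': [71.494, 19.1321, 2.2826, 84.0097, -0.7675, 76.9641, -3.3523], 'dq': [-0.009, -0.0826, 0.0741, 0.0025, -0.0041, 0.041, 0.0283], 'tau': [0.0002, -65.6363, 1.335, -40.3796, -0.0599, 0.0449, 0.0001], 'position': [0.1441, -0.6334, 0.2217], 'ee_rot': [[0.9751, 0.2219, -0.0004], [0.2219, -0.9751, 0.0015], [-0.0001, -0.0016, -1.0]], 'ft_force': [0.4475, 0.1344, -0.4398], 'ft_torque': [-0.0152, 0.0051, 0.0083], 'opening': 1.0007}
scene [[392.8, 0.0, 263.7], [0.0, 392.8, 192.7], [0.0, 0.0, 1.0]] [[0.491, 0.871, 0.008], [0.75, -0.417, -0.514], [-0.444, 0.258, -0.858]] [-0.194 -0.317  1.26 ] [-0.1202808  0.         0.         0.         0.       ]
side [[472.9, 0.0, 254.8], [0.0, 472.9, 194.4], [0.0, 0.0, 1.0]] [[-0.979, -0.204, 0.011], [-0.13, 0.584, -0.801], [0.157, -0.786, -0.598]] [0.446 0.168 1.257] [-0.02243546  0.          0.          0.          0.        ]
wrist [[338.6, 0.0, 255.8], [0.0, 338.6, 193.4], [0.0, 0.0, 1.0]] [[0.222, -0.975, -0.001], [-0.945, -0.216, 0.245], [-0.239, -0.054, -0.969]] [-0.649 -0.03   0.388] [-0.02389406  0.          0.          0.          0.        ]
```

View pics/scene0.png

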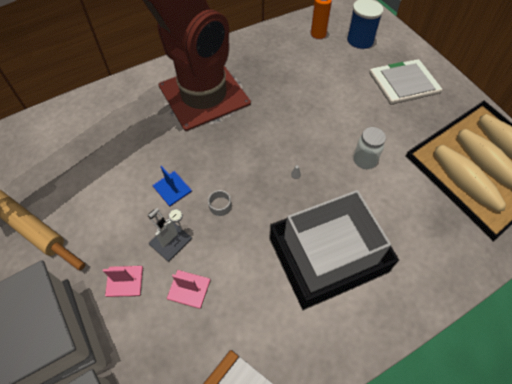

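View pics/side0.png

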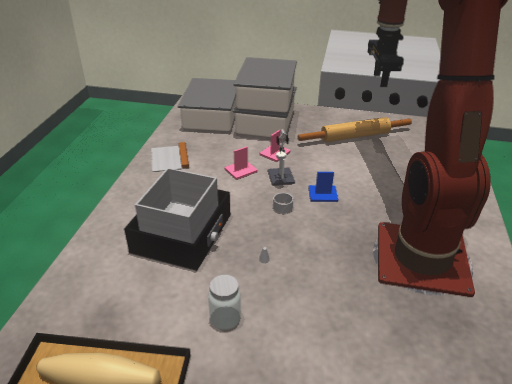

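View pics/wrist0.png

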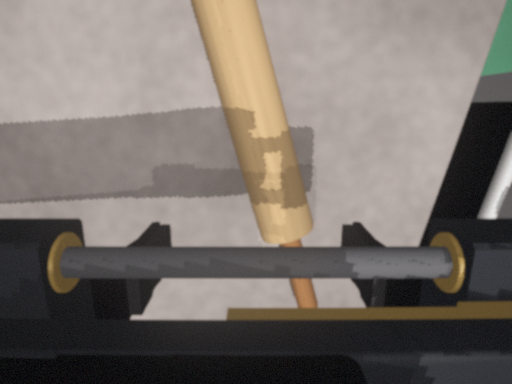

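The scene view shows the steel stand with clip at about (170,230), its dial at (176,215), and the warmer with pan at (335,245). The side view shows the same at (281,165) and (180,215). Next I build a top-down height map.

```bash
cat > h.py <<'E'
import numpy as np,cv2
from station import ctrl,cams
def grab(n,tag):
    c=cams.calibration(n);p,d=cams.camera(n)
    cv2.imwrite(f"pics/{n}{tag}.png",p[:,:,::-1]);np.savez(f"pics/{n}{tag}.npz",p=p,d=d,**{k:np.array(v) for k,v in c.items()})
def load(n,tag): return np.load(f"pics/{n}{tag}.npz")
def cloud(z):
    d=z["d"];h,w=d.shape
    uv=np.stack(np.meshgrid(np.arange(w),np.arange(h)),-1).reshape(-1,1,2).astype(float)
    r=cv2.undistortPoints(uv,z["K"],z["distortion"]).reshape(h,w,2)
    X=np.dstack([r,np.ones((h,w))])*d[...,None]
    W=(X-z["t"])@z["R"]; W[d<=0]=np.nan
    return W
def proj(z,P):
    P=np.atleast_2d(np.array(P,float))
    return cv2.projectPoints(P,cv2.Rodrigues(z["R"])[0],z["t"],z["K"],z["distortion"])[0][:,0]
E
python3 - <<'E'
from h import *
W={}
for n in ["scene","side"]:
    z=load(n,0);W[n]=cloud(z)
S=W["scene"]
for uv in [(170,228),(176,215),(335,245),(335,200),(220,200),(296,172),(372,140)]:
    print(uv,np.round(S[uv[1],uv[0]],3))
for uv in [(281,165),(180,215)]: print(uv,np.round(W["side"][uv[1],uv[0]],3))
def hm(A,img,x0,x1,y0,y1,r,name):
    m=np.zeros((int((x1-x0)/r),int((y1-y0)/r)));c=np.zeros(m.shape+(3,),np.uint8)
    P=A.reshape(-1,3);C=img.reshape(-1,3);o=np.argsort(np.nan_to_num(P[:,2]))
    for p,q in zip(P[o],C[o]):
        i,j=(p[0]-x0)/r,(p[1]-y0)/r
        if 0<=i<m.shape[0] and 0<=j<m.shape[1]: m[int(i),int(j)]=p[2];c[int(i),int(j)]=q
    g=np.clip(m/0.2*255,0,255).astype(np.uint8)
    o=np.vstack([c[::-1,:,::-1],cv2.applyColorMap(g,2)[::-1]])
    cv2.imwrite(name,cv2.resize(o,None,fx=2,fy=2,interpolation=0)); print(o.shape)
for n in ["scene","side"]:
    hm(W[n],load(n,0)["p"],0.3,0.9,-0.55,0.35,0.004,f"pics/hm_{n}.png")
E
```

```text
(170, 228) [ 0.424 -0.279  0.061]
(176, 215) [ 0.428 -0.254  0.113]
(335, 245) [0.651 0.055 0.039]
(335, 200) [0.588 0.077 0.145]
(220, 200) [ 0.379 -0.127  0.   ]
(296, 172) [0.416 0.089 0.028]
(372, 140) [0.472 0.284 0.112]
(281, 165) [ 0.429 -0.28   0.054]
(180, 215) [0.616 0.136 0.146]
(300, 225, 3)
(300, 225, 3)
```

```bash
python3 - <<'E'
from h import *
for n,ex in [("scene",1),("side",1)]:
    z=load(n,0);A=cloud(z);P=A.reshape(-1,3)
    m=(np.hypot(P[:,0]-.65,P[:,1]-.06)<.2)
    Q=P[m]
    h=np.histogram(Q[:,2],bins=np.arange(-.01,.2,.005));print(n,[(round(b,3),int(c)) for b,c in zip(h[1],h[0])])
    zmax=np.percentile(Q[Q[:,2]>.12][:,2],90);print("zmax",zmax)
    for lo,hi in [(zmax-.006,zmax+.01),(.08,.09)]:
        T=Q[(Q[:,2]>lo)&(Q[:,2]<hi)]
        r=cv2.minAreaRect((T[:,:2]*1000).astype(np.float32));print(lo,len(T),r)
    # clip
    m=(np.hypot(P[:,0]-.42,P[:,1]+.27)<.07)&(P[:,2]>.004)
    Q=P[m];print("clip",len(Q),Q.min(0),Q.max(0))
for n,c,s in [("scene",(170,225),(60,60)),("side",(281,165),(50,50)),("scene",(335,245),(75,75))]:
    p=load(n,0)["p"];q=p[c[1]-s[1]:c[1]+s[1],c[0]-s[0]:c[0]+s[0],::-1]
    cv2.imwrite(f"pics/z_{n}{c[0]}.png",cv2.resize(q,(600,600),interpolation=2))
E
```

```text
scene [(np.float64(-0.01), 4), (np.float64(-0.005), 2801), (np.float64(0.0), 5737), (np.float64(0.005), 504), (np.float64(0.01), 191), (np.float64(0.015), 86), (np.float64(0.02), 85), (np.float64(0.025), 90), (np.float64(0.03), 251), (np.float64(0.035), 2286), (np.float64(0.04), 364), (np.float64(0.045), 238), (np.float64(0.05), 246), (np.float64(0.055), 241), (np.float64(0.06), 261), (np.float64(0.065), 260), (np.float64(0.07), 255), (np.float64(0.075), 275), (np.float64(0.08), 537), (np.float64(0.085), 635), (np.float64(0.09), 171), (np.float64(0.095), 158), (np.float64(0.1), 191), (np.float64(0.105), 180), (np.float64(0.11), 185), (np.float64(0.115), 180), (np.float64(0.12), 199), (np.float64(0.125), 173), (np.float64(0.13), 188), (np.float64(0.135), 212), (np.float64(0.14), 214), (np.float64(0.145), 660), (np.float64(0.15), 30), (np.float64(0.155), 0), (np.float64(0.16), 0), (np.float64(0.165), 0), (np.float64(0.17), 0), (np.float64(0.175), 0), (np.float64(0.18), 0), (np.float64(0.185), 0), (np.float64(0.19), 0)]
zmax 0.14856466023194054
0.14256466023194053 794 ((654.87255859375,
[... 956 characters left out ...]
t64(0.12), 233), (np.float64(0.125), 230), (np.float64(0.13), 243), (np.float64(0.135), 240), (np.float64(0.14), 272), (np.float64(0.145), 344), (np.float64(0.15), 4), (np.float64(0.155), 0), (np.float64(0.16), 0), (np.float64(0.165), 0), (np.float64(0.17), 0), (np.float64(0.175), 0), (np.float64(0.18), 0), (np.float64(0.185), 0), (np.float64(0.19), 0)]
zmax 0.14693098725318682
0.1409309872531868 580 ((657.3267822265625, 41.944129943847656), (187.76988220214844, 153.4572296142578), 83.14167785644531)
0.08 889 ((657.9747924804688, 42.39604949951172), (246.36178588867188, 202.86602783203125), 83.1732406616211)
clip 591 [ 0.37932155 -0.33940003  0.00419293] [ 0.47484767 -0.20674791  0.17083872]
```

View pics/z_scene170.png

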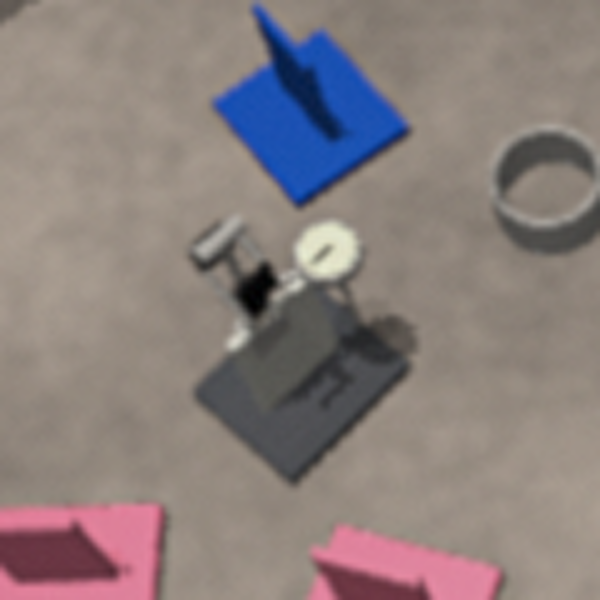

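View pics/z_side281.png

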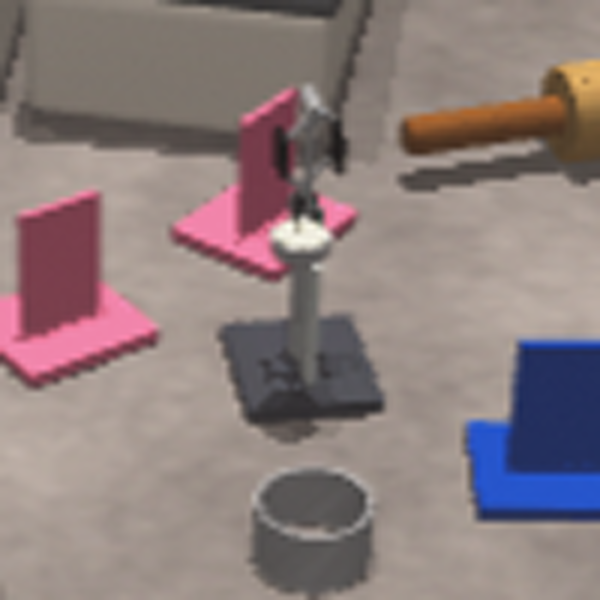

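View pics/z_scene335.png

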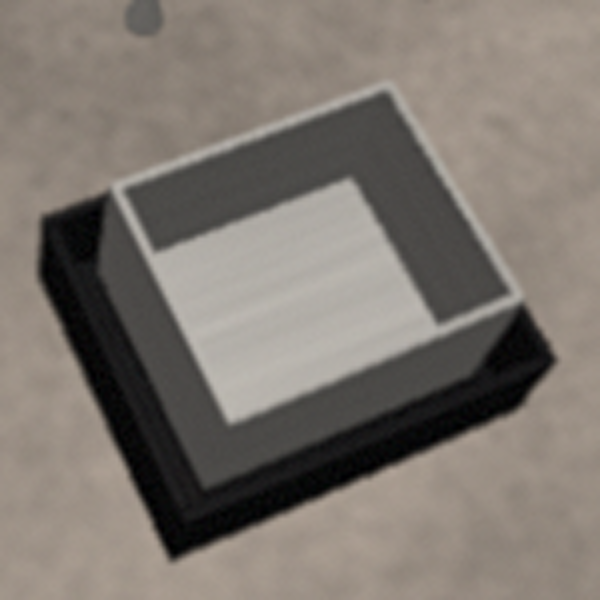

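```bash
python3 - <<'E'
from h import *
for n,(cx,cy) in [("scene",(170,225)),("side",(281,165))]:
    z=load(n,0);A=cloud(z);p=z["p"].astype(int)
    P=A.reshape(-1,3);C=p.reshape(-1,3)
    near=(np.hypot(P[:,0]-.42,P[:,1]+.28)<.085)
    grey=(C.max(1)-C.min(1)<25)
    b=near&grey&(C.max(1)<95)&(P[:,2]>.005)&(P[:,2]<.014)
    Q=P[b];print(n,len(Q),"base rect",cv2.minAreaRect((Q[:,:2]*1000).astype(np.float32)),Q[:,2].mean())
    pl=near&grey&(P[:,2]>.02)&(P[:,2]<.08)
    Q=P[pl];print("plate",len(Q),cv2.minAreaRect((Q[:,:2]*1000).astype(np.float32)))
    dl=near&(C.min(1)>150)&(P[:,2]>.09)&(P[:,2]<.125)
    Q=P[dl];t=Q[Q[:,2]>.105];print("dial",len(Q),np.median(Q,0),t.mean(0),(t.min(0)+t.max(0))/2)
    hi=near&(P[:,2]>.158);print("hinge",hi.sum(),np.round(P[hi].mean(0),4), cv2.minAreaRect((P[hi][:,:2]*1000).astype(np.float32)))
    bl=near&(C.max(1)<60)&(P[:,2]>.115)&(P[:,2]<.16);print("pads",np.round(P[bl],3).tolist()[:60])
E
```

```text
scene 601 base rect ((427.3932800292969, -286.30615234375), (73.34602355957031, 95.36064147949219), 20.607507705688477) 0.010509145696308815
plate 247 ((429.5687255859375, -285.4320373535156), (13.215127944946289, 64.49999237060547), 9.784789085388184)
dial 115 [ 0.42630599 -0.25626557  0.11370192] [ 0.42636738 -0.25686364  0.11365236] [ 0.42687837 -0.26060731  0.11322609]
hinge 58 [ 0.4309 -0.2964  0.168 ] ((430.9080810546875, -297.5662536621094), (12.169411659240723, 24.160749435424805), 6.894008159637451)
pads [[0.416, -0.305, 0.129], [0.421, -0.31, 0.137], [0.418, -0.308, 0.131], [0.442, -0.286, 0.152], [0.442, -0.284, 0.149], [0.443, -0.289, 0.15], [0.443, -0.287, 0.149], [0.443, -0.285, 0.146], [0.443, -0.294, 0.151], [0.444, -0.292, 0.149], [0.444, -0.29, 0.149], [0.443, -0.288, 0.144], [0.441, -0.286, 0.14], [0.444, -0.284, 0.142], [0.444, -0.297, 0.149], [0.444, -0.295, 0.148], [0.446, -0.293, 0.15], [0.443, -0.291, 0.143], [0.444, -0.289, 0.142], [0.445, -0.287, 0.142], [0.442, -0.285, 0.135], [0.447, -0.298, 0.151], [0.446, -0.296, 0.147], [0.446, -0.294, 0.145], [0.446, -
[... 992 characters left out ...]
701515197753906, 29.14464569091797), 9.230169296264648)
pads [[0.448, -0.292, 0.151], [0.421, -0.3, 0.149], [0.418, -0.301, 0.149], [0.447, -0.289, 0.148], [0.421, -0.302, 0.145], [0.417, -0.295, 0.149], [0.446, -0.284, 0.148], [0.443, -0.281, 0.15], [0.42, -0.299, 0.143], [0.416, -0.288, 0.149], [0.446, -0.283, 0.145], [0.443, -0.281, 0.147], [0.421, -0.304, 0.137], [0.416, -0.292, 0.144], [0.446, -0.282, 0.142], [0.443, -0.282, 0.142], [0.42, -0.297, 0.137], [0.416, -0.291, 0.141], [0.446, -0.287, 0.136], [0.442, -0.278, 0.142], [0.419, -0.29, 0.137], [0.415, -0.29, 0.138], [0.445, -0.279, 0.137], [0.444, -0.29, 0.13], [0.416, -0.294, 0.132], [0.442, -0.277, 0.135], [0.442, -0.285, 0.127]]
```

```bash
python3 - <<'E'
from h import *
z=load("wrist",0)
s=ctrl.state();R=np.array(s["ee_rot"]);p=np.array(s["position"])
print("cam in tool",R.T@(-z["R"].T@z["t"]-p),"axis",np.round(R.T@z["R"].T,3).tolist())
for off in [(0,0,0),(0,0,.1),(0,0,.2),(-.08,0,.15),(.08,0,.15),(.12,0,.15)]:
    print(off,proj(z,p+R@np.array(off)))
E
python3 -m jog '[{"travel":[38,0,12],"rotation":[0,0,0.12],"claw":1},{"travel":[70,16,24],"rotation":[0,0,0.24],"claw":1},{"travel":[98,43,36],"rotation":[0,0,0.36],"claw":1},{"travel":[124,73,48],"rotation":[0,0,0.48],"claw":1},{"travel":[150,103,60],"rotation":[0,0,0.6],"claw":1}]'; python3 -c "
from station import ctrl;print(ctrl.state()['joints'])"
```

```text
cam in tool [ 0.06619945 -0.00067044 -0.16143776] axis [[0.0, -0.969, -0.245], [1.0, 0.0, 0.001], [-0.001, -0.245, 0.969]]
(0, 0, 0) [[256.89496516 241.57782072]]
(0, 0, 0.1) [[256.43487051 193.48532135]]
(0, 0, 0.2) [[256.21780742 170.81770714]]
(-0.08, 0, 0.15) [[256.24875051 258.86541972]]
(0.08, 0, 0.15) [[256.37729569  91.8261017 ]]
(0.12, 0, 0.15) [[256.41351623  43.38561847]]
time: 0.57
position: [0.2954, -0.5292, 0.2825]
ee_rot: [[0.675, 0.738, -0.001], [0.738, -0.675, 0.001], [0.0, -0.001, -1.0]]
ft_force: [-0.3, -0.8, 0.2]
opening: 1.0
[62.85719305 13.03311564 -7.53953955 84.69772775  1.71093407 82.43146903
 12.82767984]
```

```bash
python3 -m jog '[{"travel":[15,27,4],"rotation":[0,0,0.12],"claw":1},{"travel":[30,54,8],"rotation":[0,0,0.24],"claw":1},{"travel":[45,81,12],"rotation":[0,0,0.36],"claw":1},{"travel":[60,108,16],"rotation":[0,0,0.48],"claw":1},{"travel":[75,135,20],"rotation":[0,0,0.6],"claw":1}]'; python3 -m jog '[{"travel":[15,25,0],"rotation":[0,0,0.12],"claw":1},{"travel":[30,50,0],"rotation":[0,0,0.24],"claw":1},{"travel":[45,75,0],"rotation":[0,0,0.36],"claw":1},{"travel":[61,100,0],"rotation":[0,0,0.48],"claw":1},{"travel":[61,100,0],"rotation":[0,0,0.50],"claw":1}]';python3 - <<'E'
from h import *
print(ctrl.state()['joints'])
grab("wrist",1)
s=ctrl.state();print(s["position"],s["ee_rot"])
E
```

```text
time: 0.98
position: [0.3697, -0.3943, 0.3026]
ee_rot: [[0.141, 0.99, -0.0], [0.99, -0.141, 0.0], [-0.0, -0.0, -1.0]]
ft_force: [0.7, 0.4, -0.4]
opening: 0.995
time: 1.4
position: [0.4336, -0.2897, 0.3028]
ee_rot: [[-0.36, 0.933, 0.001], [0.933, 0.36, 0.002], [0.001, 0.002, -1.0]]
ft_force: [-0.0, -0.1, -0.3]
opening: 0.997
[ 51.15611396   3.57342004 -23.20742878  93.3436137    1.29547227
  83.34659303  48.93275837]
[ 0.43201885 -0.29257982  0.302674  ] [[-3.54368404e-01  9.35105746e-01  5.26727740e-04]
 [ 9.35105862e-01  3.54368187e-01  4.63309374e-04]
 [ 2.46587704e-04  6.56728400e-04 -9.99999754e-01]]
```

View pics/wrist1.png

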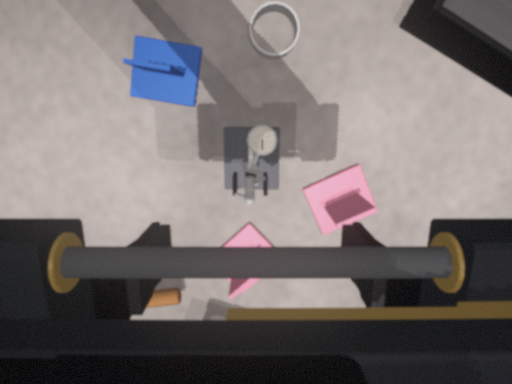

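The wrist view shows the stand's base about (224–280,127–189), dial (262,140), pads (235,184)/(266,183). Zooming for a model fit.

```bash
cat > fit.py <<'E'
from h import *
z=load("wrist",1)
def feats(x,y,a):
    c,s=np.cos(a),np.sin(a);f=lambda p:[x+c*p[0]-s*p[1],y+s*p[0]+c*p[1],p[2]]
    return {"base":[f(p) for p in [(-.0375,-.0425,.01),(.0375,-.0425,.01),(.0375,.0425,.01),(-.0375,.0425,.01)]],
    "dial":[f((.012+.016*np.cos(t),.04+.016*np.sin(t),.113)) for t in np.linspace(0,6.28,13)],
    "pads":[f((sx*.017,sy*.01,.097+.04+.011)) for sx in(-1,1) for sy in (-1,1)],"hinge":[f((0,0,.17))]}
import sys
if __name__=="__main__":
    x,y,a=.431,-.2935,np.radians(20.5)
    if len(sys.argv)>1: x,y,a=float(sys.argv[1]),float(sys.argv[2]),np.radians(float(sys.argv[3]))
    p=z["p"][100:220,180:340,::-1];q=cv2.resize(p,None,fx=5,fy=5,interpolation=2)
    for k,v in feats(x,y,a).items():
        for u in proj(z,v): cv2.circle(q,tuple(int(t) for t in ((u-[180,100]+.5)*5)),3,(0,255,0) if k!="pads" else (0,0,255),-1)
    cv2.imwrite("pics/fit.png",q)
E
python3 fit.py
```

```text
(no output)
```

View pics/fit.png

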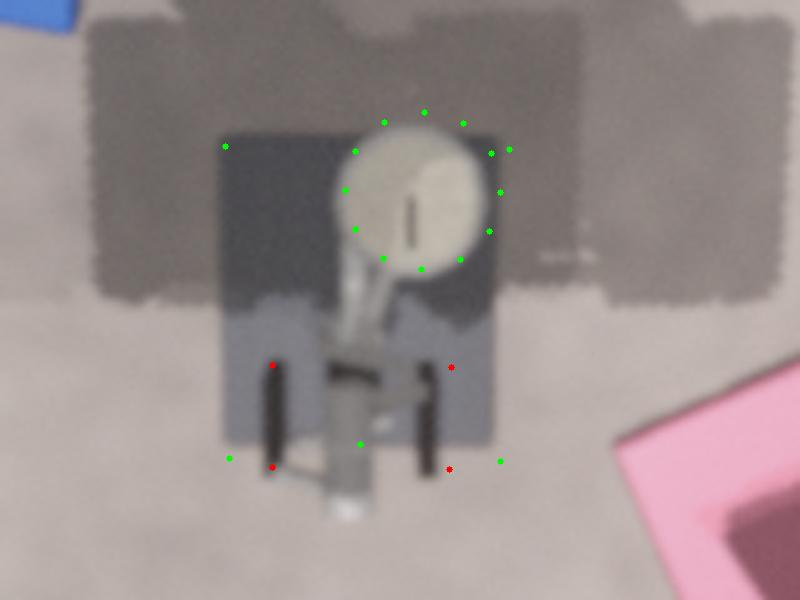

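```bash
python3 fit.py .4296 -.2961 20.9
```

```text
(no output)
```

View pics/fit.png

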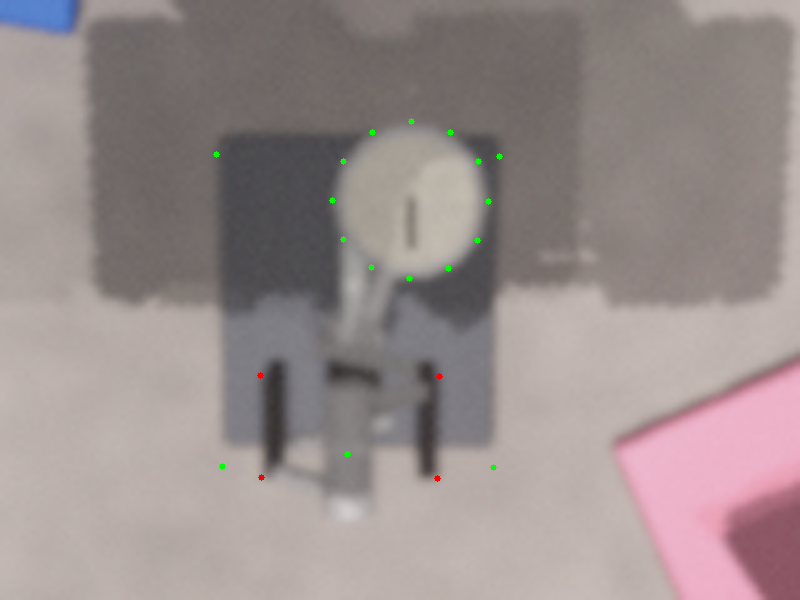

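```bash
python3 -m jog '[{"travel":[-2,-3,-35],"rotation":[0,0,0],"claw":1},{"travel":[-2,-3,-70],"rotation":[0,0,0],"claw":1},{"travel":[-2,-3,-100],"rotation":[0,0,0],"claw":1},{"travel":[-2,-3,-100],"rotation":[0,0,0],"claw":1},{"travel":[-2,-3,-100],"rotation":[0,0,0],"claw":1}]' 40;python3 - <<'E'
from h import *
s=ctrl.state();print(s["position"],s["ee_rot"])
grab("wrist",2)
import fit
z=fit.z=load("wrist",2)
q=cv2.resize(z["p"][:,:,::-1],None,fx=1.5,fy=1.5)
for k,v in fit.feats(.4296,-.2961,np.radians(20.9)).items():
    for u in proj(z,v): cv2.circle(q,tuple(int(t) for t in ((u+.5)*1.5)),2,(0,255,0) if k!="pads" else (0,0,255),-1)
cv2.imwrite("pics/fit2.png",q)
E
```

```text
time: 1.87
position: [0.427, -0.299, 0.2019]
ee_rot: [[-0.344, 0.939, -0.003], [0.939, 0.344, 0.002], [0.003, -0.002, -1.0]]
ft_force: [0.2, 0.0, 1.5]
opening: 0.995
[ 0.42700345 -0.29904097  0.20187125] [[-0.34382303  0.93903082 -0.00261515]
 [ 0.93903113  0.3438279   0.00170793]
 [ 0.00250296 -0.00186848 -0.99999512]]
```

View pics/fit2.png

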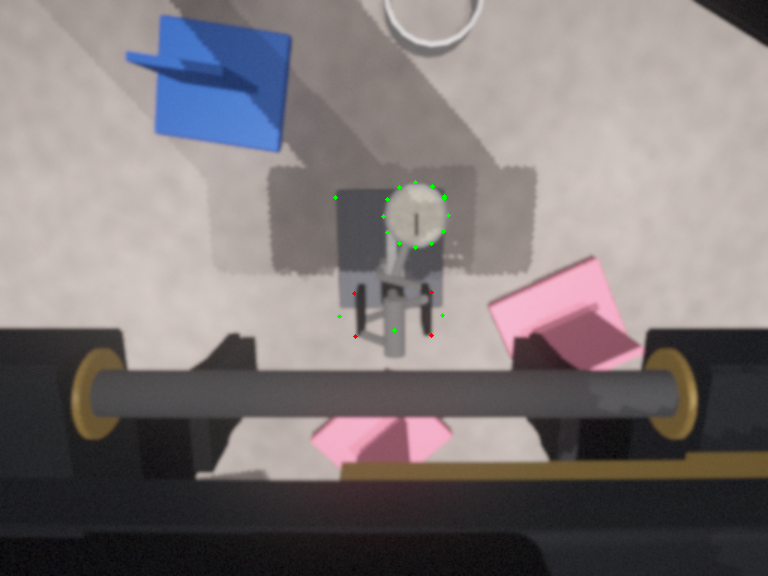

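```bash
python3 -m jog '[{"travel":[1.5,3,-20],"rotation":[0,0,0.012],"claw":1},{"travel":[1.5,3,-45],"rotation":[0,0,0.012],"claw":1},{"travel":[1.5,3,-70],"rotation":[0,0,0.012],"claw":1},{"travel":[1.5,3,-85],"rotation":[0,0,0.012],"claw":1},{"travel":[1.5,3,-85],"rotation":[0,0,0.012],"claw":1}]' 40; python3 -m jog '[{"travel":[0,0,0],"rotation":[0,0,0],"claw":0.6},{"travel":[0,0,0],"rotation":[0,0,0],"claw":0.6},{"travel":[0,0,0],"rotation":[0,0,0],"claw":0.6}]'
python3 - <<'E'
from h import *
s=ctrl.state();print(s["position"],s["ee_rot"],s["opening"])
grab("side",3)
z=load("side",3);p=z["p"][110:210,220:340,::-1]
cv2.imwrite("pics/s3.png",cv2.resize(p,None,fx=6,fy=6,interpolation=2))
E
```

```text
time: 2.33
position: [0.4293, -0.2959, 0.1169]
ee_rot: [[-0.356, 0.934, -0.001], [0.934, 0.356, 0.001], [0.001, -0.001, -1.0]]
ft_force: [-0.4, 0.3, 0.9]
opening: 0.998
time: 2.58
position: [0.431, -0.2966, 0.1198]
ee_rot: [[-0.357, 0.934, 0.003], [0.934, 0.357, -0.002], [-0.003, 0.002, -1.0]]
ft_force: [0.5, 0.1, -0.5]
opening: 0.851
[ 0.43097771 -0.29662846  0.11977807] [[-0.35655898  0.93426899  0.00267449]
 [ 0.93426854  0.35656455 -0.0020033 ]
 [-0.00282525  0.0017844  -0.99999442]] 0.8509751918635429
```

View pics/s3.png

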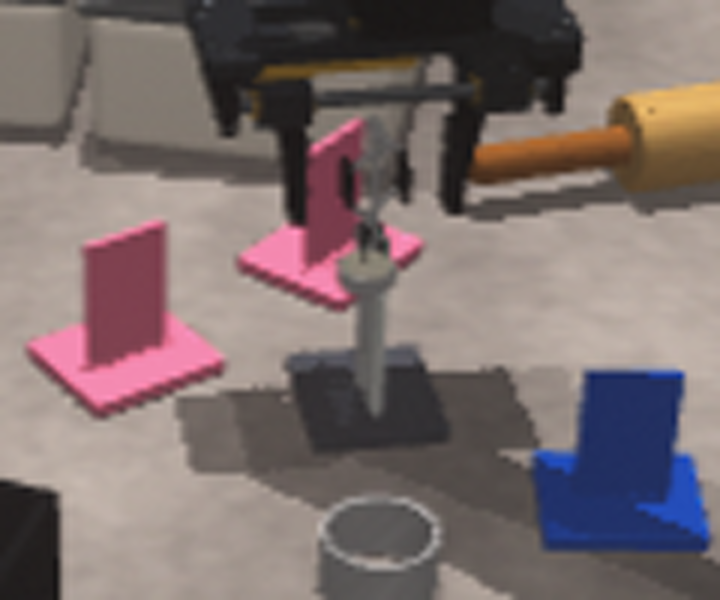

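The fingers straddle the pads evenly (inner faces about 308 and 440, pads 346–405). Closing.

```bash
python3 -m jog '[{"travel":[0,0,0],"rotation":[0,0,0],"claw":0.45},{"travel":[0,0,0],"rotation":[0,0,0],"claw":0.45},{"travel":[0,0,0],"rotation":[0,0,0],"claw":0.45},{"travel":[0,0,0],"rotation":[0,0,0],"claw":0.45},{"travel":[0,0,0],"rotation":[0,0,0],"claw":0.45}]' 40;python3 -m jog '[{"travel":[0,0,0],"rotation":[0,0,0],"claw":0.38},{"travel":[0,0,0],"rotation":[0,0,0],"claw":0.34},{"travel":[0,0,0],"rotation":[0,0,0],"claw":0.28},{"travel":[0,0,0],"rotation":[0,0,0],"claw":0.2},{"travel":[0,0,0],"rotation":[0,0,0],"claw":0.2}]' 40;python3 -m jog '[{"travel":[0,0,0],"rotation":[0,0,0],"claw":0.2},{"travel":[0,0,0],"rotation":[0,0,0],"claw":0.2},{"travel":[0,0,0],"rotation":[0,0,0],"claw":0.2}]' 40
python3 - <<'E'
from h import *
s=ctrl.state();print(s["position"],s["ft_force"],s["opening"])
grab("side",4)
z=load("side",4);p=z["p"][110:210,220:340,::-1]
cv2.imwrite("pics/s4.png",cv2.resize(p,None,fx=6,fy=6,interpolation=2))
E
```

```text
time: 3.05
position: [0.4297, -0.2958, 0.1176]
ee_rot: [[-0.357, 0.934, -0.0], [0.934, 0.357, -0.0], [0.0, -0.0, -1.0]]
ft_force: [-0.2, 0.1, 0.5]
opening: 0.481
time: 3.47
position: [0.4296, -0.2957, 0.1174]
ee_rot: [[-0.357, 0.934, -0.0], [0.934, 0.357, 0.0], [0.0, -0.0, -1.0]]
ft_force: [0.3, -0.1, -1.0]
opening: 0.299
time: 3.72
position: [0.4297, -0.2958, 0.1175]
ee_rot: [[-0.357, 0.934, -0.0], [0.934, 0.357, 0.0], [0.0, -0.0, -1.0]]
ft_force: [0.1, 0.0, -1.8]
opening: 0.296
[ 0.42971015 -0.29577932  0.11752801] [ 0.1326673   0.01644232 -1.7591842 ] 0.29556690174147615
```

View pics/s4.png

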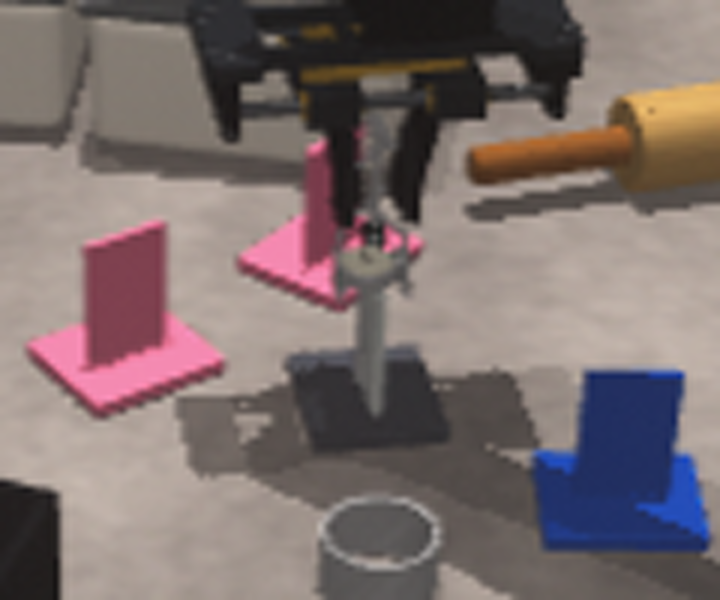

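Opening is 26 mm, so the arms are at their stop and the jaws are open; the stand hasn't moved. Lifting straight up.

```bash
python3 -m jog '[{"travel":[0,0,8],"rotation":[0,0,0],"claw":0.2},{"travel":[0,0,18],"rotation":[0,0,0],"claw":0.2},{"travel":[0,0,30],"rotation":[0,0,0],"claw":0.2},{"travel":[0,0,50],"rotation":[0,0,0],"claw":0.2},{"travel":[0,0,75],"rotation":[0,0,0],"claw":0.2}]' 40
python3 - <<'E'
from h import *
s=ctrl.state();print(s["position"],s["ft_force"],s["opening"])
grab("side",5)
z=load("side",5);p=z["p"][110:210,220:340,::-1]
cv2.imwrite("pics/s5.png",cv2.resize(p,None,fx=6,fy=6,interpolation=2))
E
```

```text
time: 4.18
position: [0.4293, -0.2954, 0.1936]
ee_rot: [[-0.357, 0.934, -0.001], [0.934, 0.357, 0.001], [0.001, -0.001, -1.0]]
ft_force: [-0.6, -0.6, -0.8]
opening: 0.295
[ 0.42928893 -0.29544389  0.19362093] [-0.56051343 -0.6222888  -0.78138723] 0.2950137444878352
```

View pics/s5.png

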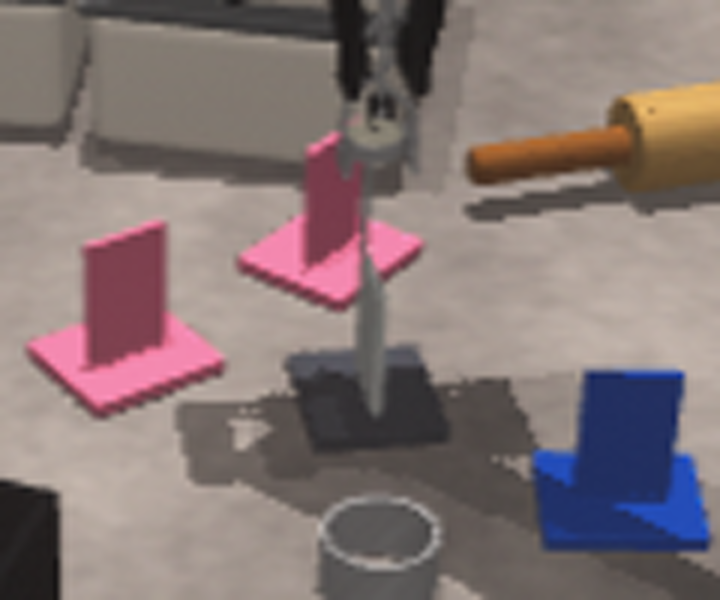

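The clip has come off cleanly (jaws at about (377,130), stand base still at the same pixels). Carrying it to hover over the near wall.

```bash
python3 -m jog '[{"travel":[0,0,35],"rotation":[0,0,0],"claw":0.2},{"travel":[6,12,65],"rotation":[0,0,-0.05],"claw":0.2},{"travel":[18,40,85],"rotation":[0,0,-0.1],"claw":0.2},{"travel":[32,72,95],"rotation":[0,0,-0.15],"claw":0.2},{"travel":[46,104,105],"rotation":[0,0,-0.2],"claw":0.2}]' 40;python3 -m jog '[{"travel":[15,32,0],"rotation":[0,0,-0.05],"claw":0.2},{"travel":[30,66,0],"rotation":[0,0,-0.1],"claw":0.2},{"travel":[45,100,0],"rotation":[0,0,-0.15],"claw":0.2},{"travel":[60,135,0],"rotation":[0,0,-0.2],"claw":0.2},{"travel":[75,168,0],"rotation":[0,0,-0.25],"claw":0.2}]';python3 -m jog '[{"travel":[12,30,0],"rotation":[0,0,-0.02],"claw":0.2},{"travel":[24,55,0],"rotation":[0,0,-0.033],"claw":0.2},{"travel":[33,72,0],"rotation":[0,0,-0.033],"claw":0.2},{"travel":[33,72,0],"rotation":[0,0,-0.033],"claw":0.2},{"travel":[33,72,0],"rotation":[0,0,-0.033],"claw":0.2}]'
python3 -m jog '[{"travel":[0,0,0],"rotation":[0,0,0],"claw":0.2},{"travel":[0,0,0],"rotation":[0,0,0],"claw":0.2},{"travel":[0,0,0],"rotation":[0,0,0],"claw":0.2}]'
python3 - <<'E'
from h import *
s=ctrl.state();print(s["position"],s["ft_force"],s["opening"])
grab("wrist",6);grab("side",6);grab("scene",6)
E
```

```text
time: 4.65
position: [0.4765, -0.1909, 0.3005]
ee_rot: [[-0.16, 0.987, 0.003], [0.987, 0.16, -0.002], [-0.002, 0.003, -1.0]]
ft_force: [0.4, -0.7, -1.2]
opening: 0.295
time: 5.07
position: [0.5512, -0.0217, 0.2992]
ee_rot: [[0.087, 0.996, 0.002], [0.996, -0.087, -0.0], [-0.0, 0.002, -1.0]]
ft_force: [1.4, -0.2, -0.8]
opening: 0.297
time: 5.48
position: [0.5839, 0.0494, 0.2984]
ee_rot: [[0.115, 0.993, 0.001], [0.993, -0.115, 0.0], [0.0, 0.001, -1.0]]
ft_force: [-0.3, -0.1, -1.0]
opening: 0.295
time: 5.73
position: [0.5836, 0.0468, 0.298]
ee_rot: [[0.12, 0.993, 0.0], [0.993, -0.12, -0.001], [-0.001, 0.0, -1.0]]
ft_force: [0.3, -0.3, -1.0]
opening: 0.295
[0.58362592 0.04680461 0.29795958] [ 0.32508084 -0.33554523 -1.02714278] 0.29478775464810664
```

View pics/wrist6.png

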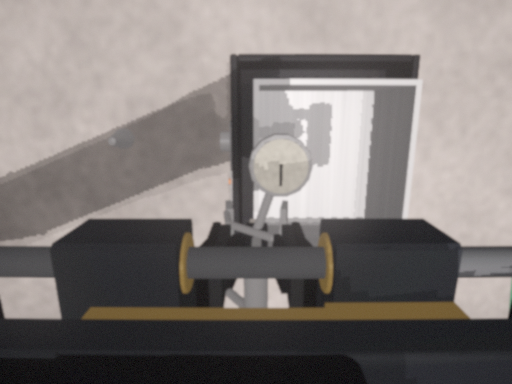

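View pics/side6.png

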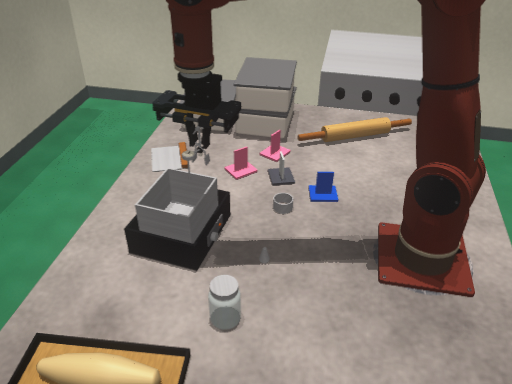

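View pics/scene6.png

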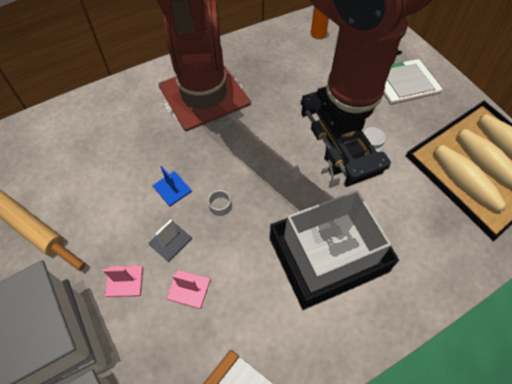

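```bash
cat > fitw.py <<'E'
from h import *
import sys
z=load("wrist",6);x,y,a,h=[float(v) for v in sys.argv[1:5]];a=np.radians(a)
c,s=np.cos(a),np.sin(a);f=lambda u,v,w:[x+c*u-s*v,y+s*u+c*v,w]
q=cv2.resize(z["p"][30:230,200:440,::-1],None,fx=3.3,fy=3.3,interpolation=2)
def line(P,col):
    u=((proj(z,P)-[200,30]+.5)*3.3).astype(np.int32);cv2.polylines(q,[u],True,col,1)
rect=lambda X,Y,w:[f(-X,-Y,w),f(X,-Y,w),f(X,Y,w),f(-X,Y,w)]
line(rect(.075,.09,h),(0,255,0));line(rect(.07,.085,h),(0,255,0));line(rect(.1,.12,.085),(0,0,255))
cv2.imwrite("pics/fitw.png",q)
E
python3 fitw.py .656 .0405 -6.8 .147
```

```text
(no output)
```

View pics/fitw.png

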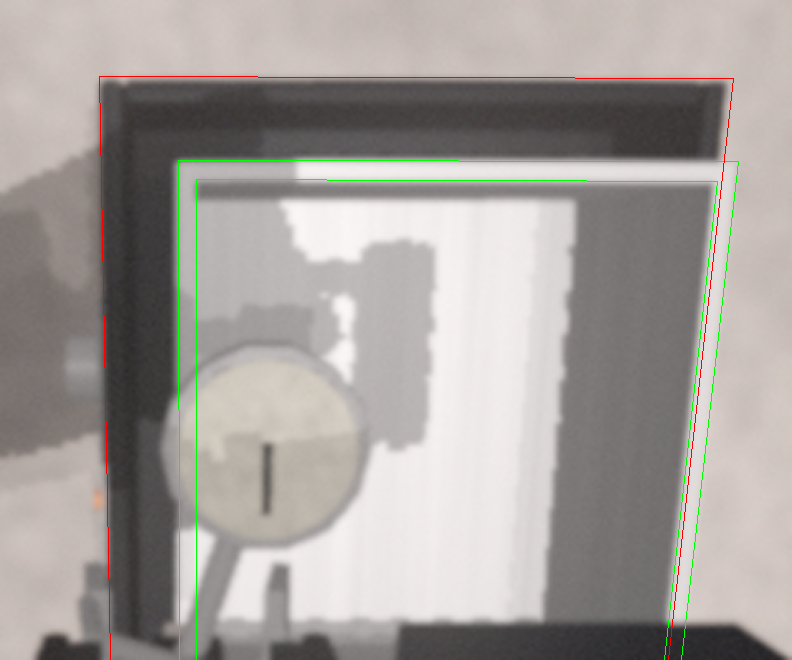

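The overlay fits to about 1 mm: the near wall's middle is about (0.583, 0.049) and its yaw about −6.9°. Lowering to just above the rim.

```bash
python3 -m jog '[{"travel":[-0.5,2,-20],"rotation":[0,0,0],"claw":0.2},{"travel":[-0.5,2,-45],"rotation":[0,0,0],"claw":0.2},{"travel":[-0.5,2,-70],"rotation":[0,0,0],"claw":0.2},{"travel":[-0.5,2,-85],"rotation":[0,0,0],"claw":0.2},{"travel":[-0.5,2,-85],"rotation":[0,0,0],"claw":0.2}]' 40;python3 -m jog '[{"travel":[0,0,0],"rotation":[0,0,0],"claw":0.2},{"travel":[0,0,0],"rotation":[0,0,0],"claw":0.2},{"travel":[0,0,0],"rotation":[0,0,0],"claw":0.2}]'
python3 - <<'E'
from h import *
s=ctrl.state();print(s["position"],s["ft_force"],s["opening"])
grab("wrist",7);grab("side",7);grab("scene",7)
a=load("side",7)["p"][110:240,110:270,::-1];b=load("wrist",7)["p"][:,:,::-1]
c=load("scene",7)["p"][140:270,270:430,::-1]
cv2.imwrite("pics/s7.png",np.hstack([cv2.resize(a,None,fx=2.5,fy=2.5),cv2.resize(c,None,fx=2.5,fy=2.5)]))
E
```

```text
time: 6.3
position: [0.5813, 0.0493, 0.2091]
ee_rot: [[0.118, 0.993, -0.005], [0.993, -0.118, -0.0], [-0.001, -0.005, -1.0]]
ft_force: [-0.7, -1.4, -1.0]
opening: 0.293
time: 6.55
position: [0.584, 0.0504, 0.2142]
ee_rot: [[0.118, 0.993, 0.002], [0.993, -0.118, 0.0], [0.0, 0.002, -1.0]]
ft_force: [0.6, 0.5, -1.1]
opening: 0.295
[0.58402917 0.05039386 0.21416267] [ 0.56236849  0.54297643 -1.12802796] 0.2952567731746352
```

View pics/s7.png

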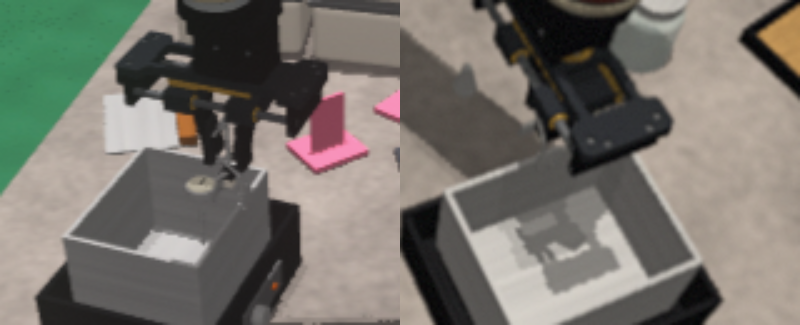

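View pics/wrist7.png

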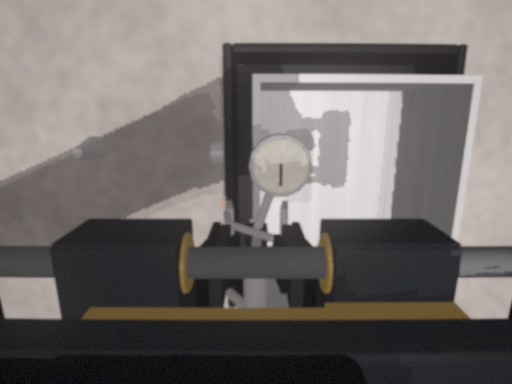

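In the wrist view the jaw tips (columns 229 and 284) straddle the rim (252–259) evenly, and the dial and stem are on the inside. Lowering further in small steps, watching force.

```bash
python3 -m jog '[{"travel":[0,0,-6],"rotation":[0,0,0],"claw":0.2},{"travel":[0,0,-12],"rotation":[0,0,0],"claw":0.2},{"travel":[0,0,-18],"rotation":[0,0,0],"claw":0.2},{"travel":[0,0,-24],"rotation":[0,0,0],"claw":0.2},{"travel":[0,0,-24],"rotation":[0,0,0],"claw":0.2}]' 40;python3 -m jog '[{"travel":[0,0,0],"rotation":[0,0,0],"claw":0.2},{"travel":[0,0,0],"rotation":[0,0,0],"claw":0.2},{"travel":[0,0,0],"rotation":[0,0,0],"claw":0.2},{"travel":[0,0,0],"rotation":[0,0,0],"claw":0.2},{"travel":[0,0,0],"rotation":[0,0,0],"claw":0.2}]'; python3 -m jog '[{"travel":[0,0,-1],"rotation":[0,0,0],"claw":0.2},{"travel":[0,0,-2],"rotation":[0,0,0],"claw":0.2},{"travel":[0,0,-2],"rotation":[0,0,0],"claw":0.2},{"travel":[0,0,-2],"rotation":[0,0,0],"claw":0.2}]'; python3 -m jog '[{"travel":[0,0,-1],"rotation":[0,0,0],"claw":0.2},{"travel":[0,0,-2],"rotation":[0,0,0],"claw":0.2},{"travel":[0,0,-2],"rotation":[0,0,0],"claw":0.2},{"travel":[0,0,-2],"rotation":[0,0,0],"claw":0.2}]'
```

```text
time: 7.12
position: [0.5824, 0.05, 0.1867]
ee_rot: [[0.118, 0.993, -0.003], [0.993, -0.118, -0.0], [-0.0, -0.003, -1.0]]
ft_force: [-0.2, 0.0, -1.2]
opening: 0.296
time: 7.53
position: [0.5833, 0.0503, 0.1888]
ee_rot: [[0.118, 0.993, 0.0], [0.993, -0.118, 0.0], [0.0, 0.0, -1.0]]
ft_force: [0.5, -0.4, -0.2]
opening: 0.295
time: 7.87
position: [0.5832, 0.0502, 0.1865]
ee_rot: [[0.118, 0.993, -0.0], [0.993, -0.118, 0.0], [-0.0, -0.0, -1.0]]
ft_force: [-1.0, 0.6, -1.2]
opening: 0.294
time: 8.2
position: [0.5832, 0.0502, 0.1844]
ee_rot: [[0.118, 0.993, -0.0], [0.993, -0.118, 0.0], [-0.0, -0.0, -1.0]]
ft_force: [-0.4, -0.1, -0.9]
opening: 0.3
```

```bash
python3 -m jog '[{"travel":[0,-1,-1],"rotation":[0,0,0],"claw":0.2},{"travel":[0,-1,-2],"rotation":[0,0,0],"claw":0.2},{"travel":[0,-1,-3],"rotation":[0,0,0],"claw":0.2},{"travel":[0,-1,-3],"rotation":[0,0,0],"claw":0.2},{"travel":[0,-1,-3],"rotation":[0,0,0],"claw":0.2}]';for i in 1; do python3 - <<'E'
from station import ctrl,cams
import numpy as np
f=[]
for i in range(4):
    f.append(ctrl.state()["ft_force"]);cams.camera("side")
print(np.round(f,2).tolist(),ctrl.state()["position"])
E
done
python3 -m jog '[{"travel":[0,0,-1],"rotation":[0,0,0],"claw":0.2},{"travel":[0,0,-2],"rotation":[0,0,0],"claw":0.2},{"travel":[0,0,-2],"rotation":[0,0,0],"claw":0.2},{"travel":[0,0,-2],"rotation":[0,0,0],"claw":0.2}]'; python3 -m jog '[{"travel":[0,0,-1],"rotation":[0,0,0],"claw":0.2},{"travel":[0,0,-2],"rotation":[0,0,0],"claw":0.2},{"travel":[0,0,-2],"rotation":[0,0,0],"claw":0.2},{"travel":[0,0,-2],"rotation":[0,0,0],"claw":0.2}]'
python3 - <<'E'
from station import ctrl,cams
import numpy as np
f=[]
for i in range(4):
    f.append(ctrl.state()["ft_force"]);cams.camera("side")
print(np.round(f,2).tolist(),ctrl.state()["position"])
E
```

```text
time: 8.62
position: [0.5832, 0.0492, 0.1815]
ee_rot: [[0.118, 0.993, -0.0], [0.993, -0.118, 0.0], [0.0, -0.0, -1.0]]
ft_force: [0.7, -0.8, -0.4]
opening: 0.297
[[0.66, -0.77, -0.36], [-0.34, 0.09, -1.16], [-0.03, 0.31, -0.5], [0.75, 0.62, -0.32]] [0.58327904 0.04925897 0.18161068]
time: 9.15
position: [0.5831, 0.0492, 0.1794]
ee_rot: [[0.118, 0.993, -0.0], [0.993, -0.118, 0.0], [-0.0, -0.0, -1.0]]
ft_force: [0.5, -0.1, 0.0]
opening: 0.296
time: 9.48
position: [0.5832, 0.0492, 0.1775]
ee_rot: [[0.118, 0.993, -0.0], [0.993, -0.118, -0.0], [-0.0, -0.0, -1.0]]
ft_force: [-0.1, -1.0, -2.2]
opening: 0.299
[[-0.06, -1.05, -2.22], [0.04, -0.36, -0.23], [0.62, 0.2, -1.03], [0.96, 0.06, 0.15]] [0.58326043 0.04924716 0.17756408]
```

```bash
cat > feel.py <<'E'
from station import ctrl,cams
import numpy as np
f=[]
for i in range(8):
    f.append(ctrl.state()["ft_force"]);cams.camera("side")
s=ctrl.state();print("MEAN",np.round(np.mean(f,0),2),"z",round(s["position"][2],4),"op",round(s["opening"],3),"t",s["time"])
E
D='[{"travel":[0,0,-1],"rotation":[0,0,0],"claw":0.2},{"travel":[0,0,-2],"rotation":[0,0,0],"claw":0.2},{"travel":[0,0,-2],"rotation":[0,0,0],"claw":0.2}]'
true
python3 feel.py
python3 -m jog '[{"travel":[0,0,-1],"rotation":[0,0,0],"claw":0.2},{"travel":[0,0,-2],"rotation":[0,0,0],"claw":0.2},{"travel":[0,0,-2],"rotation":[0,0,0],"claw":0.2}]' >/dev/null;python3 feel.py
python3 -m jog '[{"travel":[0,0,-1],"rotation":[0,0,0],"claw":0.2},{"travel":[0,0,-2],"rotation":[0,0,0],"claw":0.2},{"travel":[0,0,-2],"rotation":[0,0,0],"claw":0.2}]' >/dev/null;python3 feel.py
```

```text
MEAN [ 0.09 -0.25 -0.86] z 0.1776 op 0.293 t 10.0833
MEAN [-0.32  0.3  -0.75] z 0.1756 op 0.295 t 10.7333
MEAN [-0.17 -0.15  0.55] z 0.1736 op 0.295 t 11.3833
```

```bash

python3 -m jog '[{"travel":[0,0,-1],"rotation":[0,0,0],"claw":0.2},{"travel":[0,0,-2],"rotation":[0,0,0],"claw":0.2},{"travel":[0,0,-2],"rotation":[0,0,0],"claw":0.2}]' >/dev/null;python3 feel.py
python3 -m jog '[{"travel":[0,0,-1],"rotation":[0,0,0],"claw":0.2},{"travel":[0,0,-2],"rotation":[0,0,0],"claw":0.2},{"travel":[0,0,-2],"rotation":[0,0,0],"claw":0.2}]' >/dev/null;python3 feel.py
```

```text
MEAN [-0.37 -0.1   1.09] z 0.1716 op 0.296 t 12.0333
MEAN [ 0.04 -0.31  1.32] z 0.1696 op 0.296 t 12.6833
```

```bash

python3 -m jog '[{"travel":[0,0,-1],"rotation":[0,0,0],"claw":0.2},{"travel":[0,0,-2],"rotation":[0,0,0],"claw":0.2},{"travel":[0,0,-2],"rotation":[0,0,0],"claw":0.2}]' >/dev/null;python3 feel.py
python3 -m jog '[{"travel":[0,0,-0.5],"rotation":[0,0,0],"claw":0.2},{"travel":[0,0,-1],"rotation":[0,0,0],"claw":0.2},{"travel":[0,0,-1],"rotation":[0,0,0],"claw":0.2}]' >/dev/null;python3 feel.py
```

```text
MEAN [0.58 0.08 1.78] z 0.1676 op 0.297 t 13.3333
MEAN [ 0.79 -0.07  1.97] z 0.1666 op 0.296 t 13.9833
```

Net push is now about 2.8 N and climbed smoothly from contact near z 0.1755, which puts the foot about 9 mm in. I'll check the view before letting go.

```bash
python3 - <<'E'
from h import *
grab("wrist",8);grab("side",8)
a=load("side",8)["p"][110:240,130:250,::-1];b=load("wrist",8)["p"][:,:,::-1]
cv2.imwrite("pics/s8.png",np.hstack([cv2.resize(a,(369,400),interpolation=2),cv2.resize(b[50:330,130:410],(400,400))]))
E
```

```text
(no output)
```

View pics/s8.png

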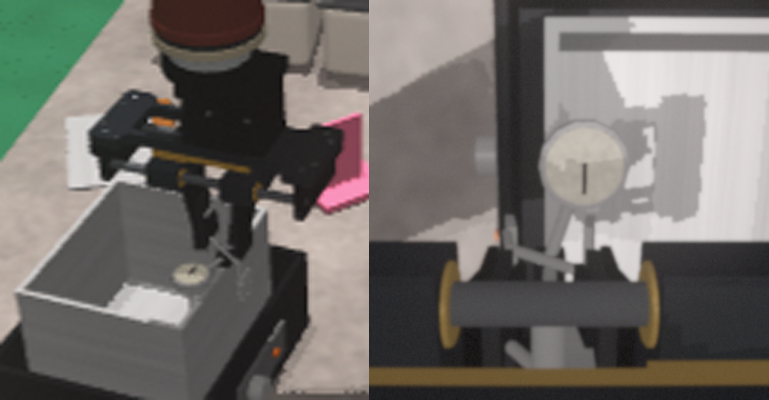

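Jaws straddle the wall with the dial inside. Letting go gradually.

```bash
python3 -m jog '[{"travel":[0,0,0],"rotation":[0,0,0],"claw":0.32},{"travel":[0,0,0],"rotation":[0,0,0],"claw":0.34},{"travel":[0,0,0],"rotation":[0,0,0],"claw":0.36},{"travel":[0,0,0],"rotation":[0,0,0],"claw":0.38},{"travel":[0,0,0],"rotation":[0,0,0],"claw":0.40}]';python3 -m jog '[{"travel":[0,0,0],"rotation":[0,0,0],"claw":0.42},{"travel":[0,0,0],"rotation":[0,0,0],"claw":0.45},{"travel":[0,0,0],"rotation":[0,0,0],"claw":0.5},{"travel":[0,0,0],"rotation":[0,0,0],"claw":0.6},{"travel":[0,0,0],"rotation":[0,0,0],"claw":0.7}]';python3 -m jog '[{"travel":[0,0,0],"rotation":[0,0,0],"claw":0.7},{"travel":[0,0,0],"rotation":[0,0,0],"claw":0.7},{"travel":[0,0,0],"rotation":[0,0,0],"claw":0.7}]'
python3 - <<'E'
from h import *
grab("wrist",9);grab("side",9)
a=load("side",9)["p"][110:240,130:250,::-1];b=load("wrist",9)["p"][:,:,::-1]
cv2.imwrite("pics/s9.png",np.hstack([cv2.resize(a,(369,400),interpolation=2),cv2.resize(b[50:330,130:410],(400,400))]))
E
```

```text
time: 14.5
position: [0.5835, 0.0494, 0.1673]
ee_rot: [[0.118, 0.993, 0.001], [0.993, -0.118, -0.0], [0.0, 0.001, -1.0]]
ft_force: [-1.8, -0.4, 5.9]
opening: 0.387
time: 14.92
position: [0.583, 0.0492, 0.1662]
ee_rot: [[0.118, 0.993, -0.001], [0.993, -0.118, 0.0], [-0.0, -0.001, -1.0]]
ft_force: [0.1, -0.1, 0.6]
opening: 0.568
time: 15.17
position: [0.5832, 0.0492, 0.1665]
ee_rot: [[0.118, 0.993, -0.0], [0.993, -0.118, 0.0], [-0.0, -0.0, -1.0]]
ft_force: [-0.2, 1.0, -0.2]
opening: 0.691
```

View pics/s9.png

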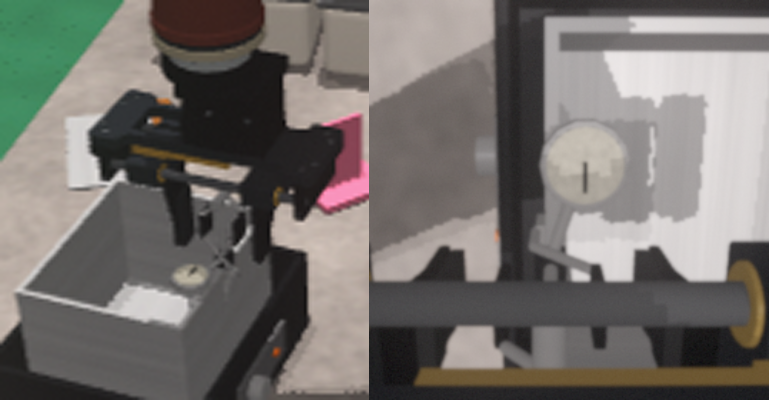

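The clip now holds itself on the wall. Retreating straight up.

```bash
python3 -m jog '[{"travel":[0,0,10],"rotation":[0,0,0],"claw":0.7},{"travel":[0,0,30],"rotation":[0,0,0],"claw":0.7},{"travel":[0,0,60],"rotation":[0,0,0],"claw":0.7},{"travel":[0,0,95],"rotation":[0,0,0],"claw":0.7},{"travel":[0,0,130],"rotation":[0,0,0],"claw":0.7}]';python3 -m jog '[{"travel":[-30,0,20],"rotation":[0,0,0],"claw":0.7},{"travel":[-60,0,30],"rotation":[0,0,0],"claw":0.7},{"travel":[-80,0,30],"rotation":[0,0,0],"claw":0.7},{"travel":[-80,0,30],"rotation":[0,0,0],"claw":0.7},{"travel":[-80,0,30],"rotation":[0,0,0],"claw":0.7}]'
python3 - <<'E'
from h import *
for n in("wrist","side","scene"): grab(n,10)
z=load("side",10);a=z["p"][130:250,120:240,::-1];b=load("wrist",10)["p"][:,:,::-1]
cv2.imwrite("pics/s10.png",np.hstack([cv2.resize(a,(400,400),interpolation=2),cv2.resize(b,(400,300))[0:300].repeat(1,0) if 0 else cv2.resize(b[0:280,130:410],(400,400))]))
z=load("scene",10);c,s=np.cos(np.radians(-6.8)),np.sin(np.radians(-6.8))
P=cloud(load("side",10)).reshape(-1,3);m=(np.hypot(P[:,0]-.583,P[:,1]-.049)<.02)&(P[:,2]>.195);print(m.sum(),P[m].mean(0),P[m].max(0))
C=load("side",10)["p"].reshape(-1,3);m=(np.hypot(P[:,0]-.6,P[:,1]-.087)<.025)&(P[:,2]>.15)&(P[:,2]<.175);print("dial",m.sum(),np.median(P[m],0))
E
```

```text
time: 15.68
position: [0.5827, 0.0493, 0.2986]
ee_rot: [[0.118, 0.993, -0.0], [0.993, -0.118, 0.0], [0.0, -0.0, -1.0]]
ft_force: [1.2, 0.2, 0.6]
opening: 0.697
time: 16.1
position: [0.5029, 0.0492, 0.328]
ee_rot: [[0.118, 0.993, 0.002], [0.993, -0.118, -0.002], [-0.001, 0.002, -1.0]]
ft_force: [0.5, 0.0, 0.6]
opening: 0.701
208 [0.58286237 0.05037084 0.35659168] [0.60056568 0.06785914 0.44222895]
dial 112 [0.59871334 0.09264988 0.16151832]
```

View pics/s10.png

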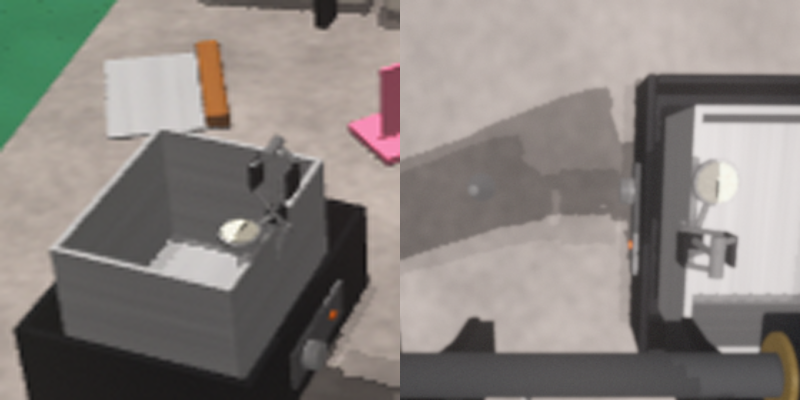

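View pics/scene10.png

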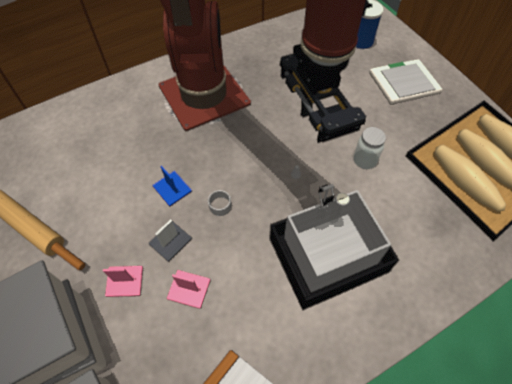

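The clip stands upright on the middle of the near wall with the dial inside the pan. Its dial top reads z = 0.1615, the same height as before release, so it did not creep up. The stand, jar, nozzle and cutter are where they were. Handing in.

```bash
python3 -c "
from station import ctrl
print(ctrl.finish_job(),ctrl.state()['time'])"
```

```text
the job is handed in; nothing more can be done
the job is handed in; nothing more can be done
```

The clip is on the pan's near wall, gripping by itself and upright, and I handed the job in after about 16 s of the 54 s. The hand-in reports no verdict.

- **Lift-off:** I squeezed the pads to their opening stop (26 mm) and lifted straight up. The stand stayed at the same pixels before and after.
- **Pressing on:** I lowered the open jaws over the middle of the wall, about (0.583, 0.049). The foot touched at a tool height of about 0.1755 m, and I pressed in small steps to about 2.8 N net, which puts it about 9 mm in. That depth is worked out from force and travel, not measured directly.
- **Letting go:** The force reading showed a brief 5.9 N as the clip closed, then fell back to about zero.
- **Final check:** The dial's top reads 0.1615 m, as expected for that depth, so the clip did not creep up. The dial is inside the pan and the gripper is well clear. The stand and the other loose things look unmoved.
- **Small disagreement:** The scene and side cameras differed by 2–3 mm on the warmer's position; I settled it with the wrist view.

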